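Drive the flat stake home in the leaning stake holder

TASK

Take the flat-topped round stake out of the wooden rack, set its tapered shank in the sleeve of the leaning holder with its collar on the sleeve's rim, and let go of it. Then tap it on its flat top, along the lean, until the sleeve has sunk fully home, and leave it standing there. Do not disturb the other two stakes, the solder spool or the bottle.

Things in the scene. Friction and masses are not known exactly. Their poses are not given: they have to be found in the camera images.
- flat_stake: the steel stake, 115 mm tall, about 0.5 kg, round about its z axis; starts upright, loose in any one of the rack's three holes. Origin: centre of the shank's lower end, z up. In mm: taper shank, dia 16 at z=0 to 26 at 55; collar, dia 44, z 55 to 63 (in the rack its underside is on the rack's top); neck, dia 28, z 63 to 75; drum head, dia 38, z 75 to 115: straight sides to grip, flat top to tap
- flat_stake_shoulder (a point): point on the stake's axis at the underside of its collar, 55 mm above the stake's origin; axes as the stake's
- flat_stake_top (a point): centre of the stake's flat top, 115 mm above the stake's origin; axes as the stake's
- sleeve_mouth (a point): centre of the upper rim of the holder's steel taper sleeve; moves with the sleeve. Its z axis is the socket's axis, pointing up out of it, leaning 30 degrees from vertical, roughly towards the robot. Sleeve 58 mm long, open below; bore dia 27.6 mm at the rim narrowing to 17 mm; rim dia 36.6 mm outside. The stake is seated when its collar's underside lies on this rim
- sleeve (a joint): how far (m) the sleeve has sunk into its housing along its axis: starts at 0 to 0.001; 0.010 is fully home (stop). Stiff: it sinks only under about 12 N or more along its axis (the stake's weight does not move it) and stays where it is driven to. Up, its rim stands 12 mm out of the housing's face; home, 2 mm
- holder: fixed grey cast stake holder; origin: centre of its foot's underside, z up. Foot 150 (x) by 130 (y) by 20 mm high; on it a round housing, dia 60 mm, that leans 30 degrees towards the holder's -x; the sleeve's rim starts at x=-18.5, y=0, z=96.7 mm. Stands left or right of the robot's centre line; place and yaw vary
- rack: fixed wooden rack block, 85 (x) by 270 (y) by 70 mm high; origin at the centre of its underside. Three holes of diameter 31 mm, 62 mm deep, in its top at y=-85, 0 and +85 mm, a stake in each; stands on the other side of the centre line from the holder
- dome_stake: bystander: stake of the same shank and collar, with a domed round head, 113 mm tall; origin at the lower end of its shank
- ridge_stake: bystander: stake of the same shank and collar, with a square head (34 mm) that bears a narrow ridge, 115 mm tall; origin at the lower end of its shank
- spool: bystander: grey solder spool standing on its flange, diameter 60 mm, 43 mm high; origin at the centre of its underside
- solvent: bystander: small white bottle with a black cap, diameter 56 mm, 120 mm high; origin at the centre of its underside
There are look-alikes about, which are no part of the job. Leave any orange or yellow look-alike of the flat_stake alone.

How it is judged (in metres and radians):
On the way, in this order (a step that is already met when the one before it is completed fails the run):
1. the stake stands in the sleeve, collar on the rim, released (distance between flat_stake_shoulder and sleeve_mouth below 0.005 m and angle between the z axis of flat_stake and the z axis of sleeve_mouth, either way round below 0.09 rad and contact force between each of the arm, the fingers and flat_stake below 0.2 N), for 0.2 s.
2. the sleeve is driven home by tapping on the stake's flat top (value of joint sleeve above 0.008 m and z of the grasp point in the frame of flat_stake_top above 0 m and contact force between the fingers and flat_stake above 1 N).
At the end, for the whole second after the job is handed in: The sleeve has sunk more than 8 of its 10 mm; the stake stands in it, in line within 5 degrees, its collar within 5 mm of the sleeve's rim, at rest and released; the other two stakes are within 20 mm and the spool and bottle within 30 mm of where they started (value of joint sleeve above 0.008 m and distance between flat_stake_shoulder and sleeve_mouth below 0.005 m and angle between the z axis of flat_stake and the z axis of sleeve_mouth, either way round below 0.09 rad and linear speed of flat_stake below 0.02 m/s and distance of each of dome_stake, ridge_stake from where it was at the start of the episode below 0.02 m and distance of each of spool, solvent from where it was at the start of the episode below 0.03 m); the robot touches nothing.
It fails at once if another stake is pulled or knocked from its place (more than 20 mm) (distance of any of dome_stake, ridge_stake from where it was at the start of the episode above 0.02 m).
It fails at once if the spool or the bottle is pushed more than 30 mm (distance of any of spool, solvent from where it was at the start of the episode above 0.03 m).
It also fails if it takes over 51 s, if anything falls off the work surface, if the arm or the gripper's body presses on something with over 40 N, if the wrist force passes 120 N, or if a joint passes its speed limit or range.

ROBOT

A 6-joint arm with a two-finger parallel gripper is mounted at the origin on the work surface. World frame = base frame: x ahead of the robot, y to its left, z up, the work surface at z = 0. Lengths are in mm, angles in rad, forces in N, time in s.
With the tool pointing down it reaches from about 350 to 875 mm from the base axis. Payload 4.2 kg.
Tool frame: the origin (TCP) lies on the mounting face of the last link; the fingertips stand 173 mm ahead of it and the grasp point (between the pads) lies 155 mm ahead of it; z points along the fingers, y is the line along which they close (so a half turn about z gives the same grasp; the last joint's range is limited). The gripper opens to 85 mm and grips with 20 to 120 N. Pads are 22 mm wide; open, the fingers measure 114 mm over their backs; the gripper's body (76 mm by 85 mm) begins 54 mm behind the grasp point. The pads swing forward as they close: fully open they stand 13 mm farther back than shut.
Start: joints at [-0.954, 0.385, 0.008, 0, -1.194, -0.259], TCP at [218.899, -585.392, 404.712] pointing down, gripper open.
Joint ranges: [-3.14, 3.14], [-1.21, 2.06], [-1.07, 1.41], [-3.16, 2.05], [-2.99, -0.16], [-3.1, 3.1]. Speed limits (rad/s): [2.79, 2.79, 3.14, 3.14, 3.14, 3.14].

INTERFACE

Orientations are given as a unit quaternion [x, y, z, w].
In Python, from bench import arm gives the robot as it stands.
- The arm moves only by the tool carry_out, never from a script. Its argument "rows" is a list of rows, each a list of 7 numbers: the shift along the tool's x, y, z as a fraction of full scale, then the turn, a rotation vector about the tool's x, y, z as a fraction of full scale, then the opening, from -1 (shut) to 1 (fully open). A call has 1 to 12 rows; each row is the pose to reach, as a shift and turn from the pose commanded when the call began, along the tool's axes at that moment, turning the shorter way round; what a row does not reach only later rows make up. Full scale, the value 1, is 20 cm for a shift and pi rad for a turn. A row lasts 1/8 s, in which the tool goes at most 62.5 mm and 10.7 degrees, less where a joint would pass 70% of its speed; a pose out of reach is approached as far as the arm can. A call with a number of a shift or a turn outside -1 to 1 is refused whole. A call with a gripper value outside its range is refused whole. The fingers move at their own pace and stop on an object; the grip force is fixed at half the most. Time passes only in rows, so rows that repeat a pose let the fingers close. It gives the time, the measured TCP pose, the force, the opening and the grip force at its end, in the units of the state.
- arm.read_state(): the state, without advancing time (a new reading comes with each control period).
- arm.get_image(name): name is "side" or "top" or "wrist"; returns (picture, depth): 384x512x3 uint8, red, green, blue; 384x512 float32, mm along the optical axis (not along the pixel's ray), 0 where there is no reading.
- arm.calibration(name): a dict with "mtx" (3x3 intrinsics, pixels), "cam_to_world" (4x4, takes a point from camera to world coordinates). Camera axes: x right, y up, looking along -z (the intrinsics and any distortion apply to the point x, -y, -z); pixel columns grow to the right and rows downward; lengths in mm; the calibration is good to about 2 mm. The wrist camera is an equidistant fisheye: a pixel r from the principal point sees the ray r / f radians off the axis. A picture is of the moment at which its call begins: read the wrist's pose just before it. calibration takes no time and is no camera call; for the wrist camera it gives the pose at the moment of the call.
- arm.job_done(): hands the job in; it is judged then, once.
The state is a dict: "clock": time; "joints": joint angles; "joint_vel": joint speeds; "joint_efforts": joint torques, N m; "position": TCP position; "ee_rot": TCP orientation; "contact_force": force on the tool from outside, world axes, zero at the start; "wrist_torque": the same for the moment, N m; "gripper_width": finger opening in mm; "grasp_force": force on a finger pad.
Only numpy, scipy, OpenCV 4.12 (cv2) and the standard library are available. Lean on these libraries where they do the work, as an engineer would, in place of code of your own. Each camera call takes 0.05 s, during which the arm holds its last target. There are 200 camera calls.

## Working session

There is one attempt and no reset: what is moved stays moved. The work goes in short steps, Python scripts to look and compute and a tool call to move; the robot and the scene stay as the last step left them, time stands still between calls to the robot, and variables do not carry over. Pictures are saved under pics/ and viewed, at most 10 in all, crops included, and the job is handed in when it is done.

Besides the shell and the picture viewer there is one more tool, called by a JSON object that holds its "fn" and its "kwargs". carry_out: Moves the arm, as the interface text tells. Its arguments: {"type":"object","properties":{"rows":{"type":"array"}},"required":["rows"]}

```bash
mkdir -p pics; ls
python3 - <<'E'
from bench import arm
import cv2, numpy as np
s=arm.read_state(); print({k:np.round(v,3).tolist() for k,v in s.items()})
for n in ["top","side"]:
    im,d=arm.get_image(n); c=arm.calibration(n)
    np.savez(f"pics/{n}0.npz",im=im,d=d,K=c["mtx"],T=c["cam_to_world"])
    print(n,c["mtx"],np.round(c["cam_to_world"],3),[k for k in c])
    cv2.imwrite(f"pics/{n}0.png",im[...,::-1])
E
```

```text
pics
{'clock': 0.0, 'joints': [-0.954, 0.386, 0.007, -0.001, -1.194, -0.259], 'joint_vel': [-0.0, 0.0, -0.0, -0.001, 0.002, 0.001], 'joint_efforts': [-0.0, -39.229, 18.84, 4.186, -0.005, -0.0], 'position': [218.843, -585.214, 403.604], 'ee_rot': [-0.178, 0.984, 0.001, -0.0], 'contact_force': [0.535, 0.435, -0.845], 'wrist_torque': [-0.004, -0.023, -0.023], 'grasp_force': 0.0, 'gripper_width': 85.702}
top [[438.88180418   0.         252.33316941]
 [  0.         438.88180418 188.43622692]
 [  0.           0.           1.        ]] [[-1.8000e-02  9.9700e-01 -7.6000e-02  4.7455e+02]
 [-1.0000e+00 -2.0000e-02 -2.3000e-02 -5.7612e+01]
 [-2.4000e-02  7.5000e-02  9.9700e-01  1.2075e+03]
 [ 0.0000e+00  0.0000e+00  0.0000e+00  1.0000e+00]] ['mtx', 'cam_to_world']
side [[496.13426049   0.         249.2843848 ]
 [  0.         496.13426049 185.47283321]
 [  0.           0.           1.        ]] [[-9.61000e-01  1.62000e-01 -2.23000e-01  3.26479e+02]
 [-2.75000e-01 -5.93000e-01  7.57000e-01  8.63725e+02]
 [-9.00000e-03  7.89000e-01  6.14000e-01  8.50559e+02]
 [ 0.00000e+00  0.00000e+00  0.00000e+00  1.00000e+00]] ['mtx', 'cam_to_world']
```

View pics/top0.png

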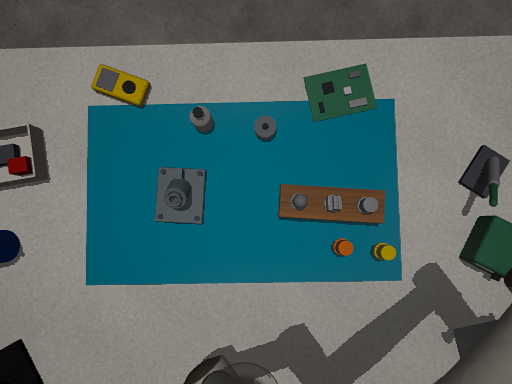

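View pics/side0.png

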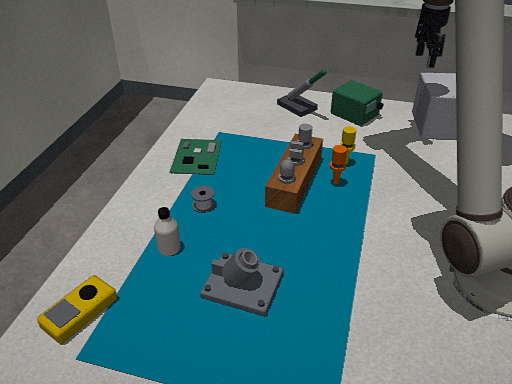

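The top view shows the flat stake at the right end of the rack, about px (369,205). The holder is at (180,195), leaning down in the picture towards the robot. The orange (343,247) and yellow (385,252) look-alikes stand nearer the base, and the bottle (201,119) and spool (265,127) are beyond. The side view agrees.

```bash
cat > h.py <<'E'
import numpy as np, cv2
def cloud(n):
    z=np.load(f"pics/{n}.npz"); im,d,K,T=z["im"],z["d"],z["K"],z["T"]
    v,u=np.mgrid[:d.shape[0],:d.shape[1]]
    P=np.stack([(u-K[0,2])/K[0,0]*d,-(v-K[1,2])/K[1,1]*d,-d],-1)@T[:3,:3].T+T[:3,3]
    P[d==0]=np.nan
    return im,P
E
python3 - <<'E'
from h import *
for n,box in [("top0",[(352,190,386,222),(275,180,390,226),(152,160,212,230),(280,185,320,215),(320,185,352,220)]),]:
    im,P=cloud(n)
    print("mat z",np.nanmedian(P[240:280,100:300,2]))
    def pts(b,lo,hi):
        Q=P[b[1]:b[3],b[0]:b[2]].reshape(-1,3); return Q[(Q[:,2]>lo)&(Q[:,2]<hi)]
    for nm,b,lo,hi in [("flat",box[0],122,140),("dome",box[3],105,140),("ridge",box[4],105,140),("racktop",box[1],62,76),("foot",box[2],14,26),("footall",box[2],12,200),("sleeve",box[2],80,120)]:
        Q=pts(b,lo,hi)
        if len(Q)<5: print(nm,len(Q)); continue
        r=cv2.minAreaRect(Q[:,:2].astype(np.float32)); print(nm,len(Q),"med",np.median(Q,0).round(1),"circ",np.round(cv2.minEnclosingCircle(Q[:,:2].astype(np.float32))[0],1),"rect",np.round(r[0],1),np.round(r[1],1),round(r[2],1))
    # plane-normal of rim
    Q=pts((160,180,200,215),85,130); c=Q.mean(0); print(len(Q),Q[:,2].max(),c)
E
python3 - <<'E'
import cv2
a=cv2.imread('pics/top0.png'); b=cv2.imread('pics/side0.png')
x=cv2.resize(a[160:230,150:215],(520,560),interpolation=cv2.INTER_CUBIC); y=cv2.resize(b[240:315,200:290],None,fx=3,fy=3)
cv2.imwrite('pics/c1.png',cv2.hconcat([x,cv2.copyMakeBorder(y,0,560-y.shape[0],0,0,cv2.BORDER_CONSTANT)]))
E
```

```text
mat z 0.282367764943956
flat 192 med [ 512.4 -319.6  128.5] circ [ 511.5 -320.3] rect [ 511.5 -320. ] [36.3 36. ] 43.0
dome 180 med [ 525.7 -149.8  120.3] circ [ 525.7 -151.1] rect [ 526.5 -150.8] [34.7 35.3] 87.4
ridge 193 med [ 517.7 -232.4  112.6] circ [ 517.9 -235.4] rect [ 518.6 -235.7] [34.7 33.3] 89.7
racktop 2710 med [ 518.2 -229.6   68.8] circ [ 518.4 -235.3] rect [ 519.1 -236.1] [270.3  85.4] 85.3
foot 1840 med [539.1 153.8  19.2] circ [551.1 167.5] rect [551.1 167.6] [130.5 149.8] 85.6
footall 2592 med [548.1 159.2  20.4] circ [551.5 168.2] rect [551.4 167.7] [130.7 150.3] 85.6
sleeve 334 med [548.6 164.7  91. ] circ [545.5 167.7] rect [546.9 167.9] [58.4 57.2] 89.0
265 106.82354258829128 [549.18645841 165.71400897  93.53195597]
```

View pics/c1.png

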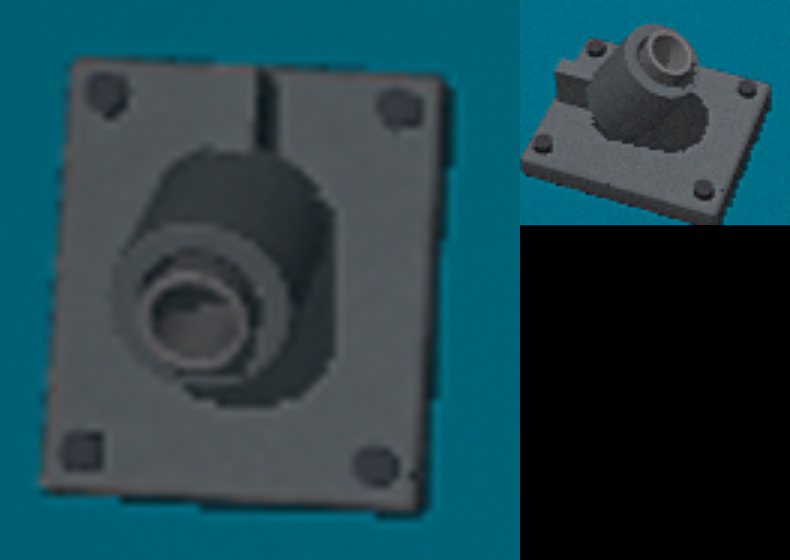

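The crop shows the sleeve rim ellipse at about top-image px (175,199). The foot rectangle (150x130 at z 19) and the rack rectangle (270x85 at z 69) match the given sizes. So the holder is at (551,168) with yaw -4.4°, and the flat stake is at (512,-320) with its top at z≈129.

```bash
cat >> h.py <<'E'
from scipy.spatial.transform import Rotation as Ro
HY=np.radians(-4.4); a=np.array([-.5*np.cos(HY),-.5*np.sin(HY),.75**.5])
RIM=np.array([551.2,167.6,0])+Ro.from_euler('z',HY).apply([-18.5,0,96.7])
def frame(z,y):
    z=z/np.linalg.norm(z); y=y-z*(y@z); y/=np.linalg.norm(y); return Ro.from_matrix(np.stack([np.cross(y,z),y,z],1))
def delta(arm,gp,R):
    "gp: target grasp point (155 ahead of TCP); prints shift/turn fractions"
    s=arm.read_state(); R0=Ro.from_quat(s["ee_rot"]); p=np.array(gp)-155*R.as_matrix()[:,2]
    d=R0.inv().apply(p-s["position"])/200; t=(R0.inv()*R).as_rotvec()/np.pi
    print("TCP target",p.round(1),"shift",d.round(4),"turn",t.round(4))
DOWN=np.array([0,0,-1.])
RG=frame(DOWN,np.array([-np.cos(np.radians(4.7)),np.sin(np.radians(4.7)),0]))
E
python3 - <<'E'
from h import *; from bench import arm
print(RIM,a); delta(arm,[512,-320.4,190],RG)
E
```

```text
[532.75452408 169.01930202  96.7       ] [-0.49852638  0.03835951  0.8660254 ]
TCP target [ 512.  -320.4  345. ] shift [-1.8366  0.7267  0.2948] turn [ 6.0e-04  3.0e-04 -3.6e-01]
```

{"fn": "carry_out", "kwargs": {"rows": [[-0.2,0.08,0,0,0,-0.04,1],[-0.45,0.18,0,0,0,-0.09,1],[-0.7,0.28,0,0,0,-0.14,1],[-0.92,0.36,0.05,0,0,-0.18,1],[-0.92,0.36,0.05,0,0,-0.18,1]]}}

```text
clock: 0.72
position: [367.9, -451.4, 393.5]
ee_rot: [-0.447, 0.894, 0.001, -0.0]
contact_force: [-0.6, -0.6, -0.8]
gripper_width: 85.5
grasp_force: 0.0
```

Run:
```python
from h import *; from bench import arm
delta(arm,[512,-320.4,190],RG)
```

```text
TCP target [ 512.  -320.4  345. ] shift [-0.9562 -0.1844  0.2428] turn [ 0.0007  0.0004 -0.1786]
```

{"fn": "carry_out", "kwargs": {"rows": [[-0.22,-0.04,0,0,0,-0.04,1],[-0.47,-0.09,0.05,0,0,-0.09,1],[-0.72,-0.14,0.12,0,0,-0.14,1],[-0.9,-0.175,0.2,0,0,-0.178,1],[-0.956,-0.184,0.242,0,0,-0.178,1],[-0.956,-0.184,0.242,0,0,-0.178,1],[-0.956,-0.184,0.242,0,0,-0.178,1]]}}

```text
clock: 1.6
position: [510.0, -324.3, 346.9]
ee_rot: [-0.674, 0.738, -0.0, 0.0]
contact_force: [0.6, -0.3, -0.3]
gripper_width: 85.4
grasp_force: 0.0
```

Run:
```python
from h import *; from bench import arm
delta(arm,[512,-320.4,112],RG)
c=arm.calibration("wrist"); im,d=arm.get_image("wrist")
np.savez("pics/w1.npz",im=im,d=d,K=c["mtx"],T=c["cam_to_world"]); cv2.imwrite("pics/w1.png",im[...,::-1])
print(c["mtx"],c["cam_to_world"].round(3),arm.read_state()["position"])
```

```text
TCP target [ 512.  -320.4  267. ] shift [-0.0204 -0.0081  0.3996] turn [-0.0002 -0.0001 -0.0027]
[[297.31863964   0.         254.48021318]
 [  0.         297.31863964 191.2263257 ]
 [  0.           0.           1.        ]] [[-9.96000e-01 -8.70000e-02 -2.60000e-02  5.04670e+02]
 [ 9.10000e-02 -9.59000e-01 -2.69000e-01 -3.91725e+02]
 [-2.00000e-03 -2.70000e-01  9.63000e-01  3.17157e+02]
 [ 0.00000e+00  0.00000e+00  0.00000e+00  1.00000e+00]] [ 509.92253477 -324.32694498  347.07274467]
```

View pics/w1.png

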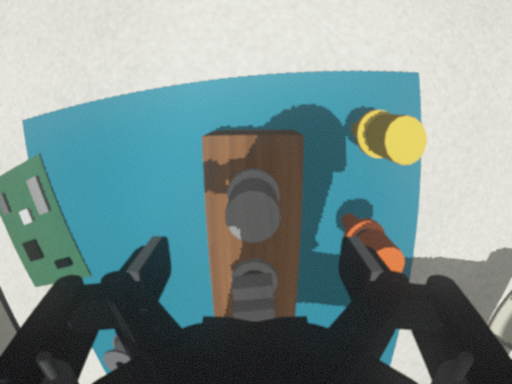

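The wrist view shows the flat stake's head top at about px (253,213), with the ridge stake behind it at (253,290). The orange look-alike is at (385,250), beyond the right finger. Next I'll locate the head from this picture and check the orange one's clearance.

```bash
cat >> h.py <<'E'
def wcloud(n):
    z=np.load(f"pics/{n}.npz"); im,d,K,T=z["im"],z["d"],z["K"],z["T"]
    v,u=np.mgrid[:d.shape[0],:d.shape[1]]
    x=u-K[0,2]; y=v-K[1,2]; r=np.hypot(x,y)+1e-9; th=r/K[0,0]
    P=np.stack([np.tan(th)*x/r*d,-np.tan(th)*y/r*d,-d],-1)@T[:3,:3].T+T[:3,3]
    P[d==0]=np.nan
    return im,P
E
python3 - <<'E'
from h import *
im,P=wcloud("w1")
def rep(nm,P,b,lo,hi):
    Q=P[b[1]:b[3],b[0]:b[2]].reshape(-1,3); Q=Q[(Q[:,2]>lo)&(Q[:,2]<hi)]
    r=cv2.minAreaRect(Q[:,:2].astype(np.float32)); print(nm,len(Q),"z",np.median(Q[:,2]).round(1),"circ",np.round(cv2.minEnclosingCircle(Q[:,:2].astype(np.float32)),1) if 0 else [np.round(k,1) for k in cv2.minEnclosingCircle(Q[:,:2].astype(np.float32))],"rect",np.round(r[0],1),np.round(r[1],1),round(r[2],1))
print(P[213,253],P[140,405],P[258,390])
z=P[213,253,2]
rep("flat",P,(215,160,295,250),z-3,z+4)
_,T=cloud("top0")
rep("orange",T,(328,232,360,262),30,200); rep("yellow",T,(368,236,402,266),30,200)
rep("bottle",T,(185,100,220,135),20,200)
E
```

```text
[ 512.02491306 -325.11441243  131.77135171] [ 396.23624402 -364.68782067  116.63302742] [ 404.02218365 -268.63628267  116.51441894]
flat 2269 z 131.0 circ [array([ 512.9, -321.9]), np.float64(19.0)] rect [ 512.7 -321.9] [37. 37.] 58.0
orange 280 z 112.6 circ [array([ 406.7, -258.8]), np.float64(21.9)] rect [ 407.5 -256.9] [39.4 42.7] 66.5
yellow 312 z 111.8 circ [array([ 394. , -362.2]), np.float64(21.7)] rect [ 394.  -361.2] [40.5 40.5] 26.2
bottle 434 z 82.8 circ [array([754.6, 103.8]), np.float64(28.3)] rect [754.5 102.9] [54.2 54.6] 60.0
```

{"fn": "carry_out", "kwargs": {"rows": [[-0.015,-0.012,0,0,0,-0.003,1],[-0.015,-0.012,0.12,0,0,-0.003,1],[-0.015,-0.012,0.26,0,0,-0.003,1],[-0.015,-0.012,0.36,0,0,-0.003,1],[-0.015,-0.012,0.4,0,0,-0.003,1],[-0.015,-0.012,0.4,0,0,-0.003,1],[-0.015,-0.012,0.4,0,0,-0.003,1]]}}

```text
clock: 2.52
position: [513.7, -320.7, 267.5]
ee_rot: [-0.679, 0.734, -0.001, 0.0]
contact_force: [-0.1, 0.3, 0.4]
gripper_width: 85.1
grasp_force: 0.0
```

Run:
```python
from h import *; from bench import arm
delta(arm,[512.5,-321.5,112],RG)
```

```text
TCP target [ 512.5 -321.5  267. ] shift [0.0047 0.0057 0.0023] turn [-0.0006 -0.0002  0.001 ]
```

{"fn": "carry_out", "kwargs": {"rows": [[0.004,0.005,0.002,0,0,0,1],[0.004,0.005,0.002,0,0,0,-1],[0.004,0.005,0.002,0,0,0,-1],[0.004,0.005,0.002,0,0,0,-1],[0.004,0.005,0.002,0,0,0,-1],[0.004,0.005,0.002,0,0,0,-1],[0.004,0.005,0.002,0,0,0,-1],[0.004,0.005,0.002,0,0,0,-1]]}}

```text
clock: 3.52
position: [512.1, -321.1, 266.2]
ee_rot: [-0.679, 0.734, 0.0, -0.0]
contact_force: [-3.5, 1.2, 5.9]
gripper_width: 36.6
grasp_force: 60.4
```

{"fn": "carry_out", "kwargs": {"rows": [[0,0,-0.06,0,0,0,-1],[0,0,-0.15,0,0,0,-1],[0,0,-0.3,0,0,0,-1],[0,0,-0.5,0,0,0,-1],[0,0,-0.7,0,0,0,-1],[0,0,-0.85,0,0,0,-1],[0,0,-0.9,0,0,0,-1],[0,0,-0.9,0,0,0,-1]]}}

```text
clock: 4.53
position: [512.3, -321.0, 444.9]
ee_rot: [-0.679, 0.735, 0.001, 0.0]
contact_force: [-0.6, -0.5, -6.6]
gripper_width: 36.8
grasp_force: 60.9
```

```bash
cat >> h.py <<'E'
RH=frame(-a,np.array([-1.,0,0]))
E
python3 - <<'E'
from h import *; from bench import arm
s=arm.read_state(); print(s["contact_force"],s["joints"],s["gripper_width"])
delta(arm,RIM+a*(41.2+75),RH)
print(RH.as_matrix().round(3))
# via point upright halfway
delta(arm,[500,-120,292],frame(DOWN,np.array([-1.,0,0])))
delta(arm,[500,80,292],frame(DOWN,np.array([-1.,0,0])))
E
```

```text
[-0.64158173 -0.47148074 -6.55357624] [-2.92403031e-01  3.25805026e-01  2.13654753e-02 -1.12463672e-03
 -1.26734430e+00  2.13582591e-01] 36.84338073154361
TCP target [397.6 179.4 331.6] shift [-2.448   0.7692  0.5702] turn [ 0.1668  0.0076 -0.0284]
[[ 0.    -0.867  0.499]
 [-0.999 -0.022 -0.038]
 [ 0.044 -0.498 -0.866]]
TCP target [ 500. -120.  447.] shift [-0.9968  0.1406 -0.0093] turn [ 0.0002  0.0004 -0.0252]
TCP target [500.  80. 447.] shift [-1.9936  0.2197 -0.008 ] turn [ 0.0002  0.0004 -0.0252]
```

{"fn": "carry_out", "kwargs": {"rows": [[-0.08,0.02,0,0,0,0,-1],[-0.25,0.05,0,0,0,0,-1],[-0.45,0.1,0,0.0,0,0,-1],[-0.65,0.15,0,0,0,0,-1],[-0.82,0.2,0,0,0,0,-1],[-0.95,0.24,0,0,0,0,-1],[-0.98,0.25,0,0,0,0,-1]]}}

```text
clock: 5.4
position: [477.0, -120.1, 444.7]
ee_rot: [-0.68, 0.734, 0.001, -0.001]
contact_force: [-0.1, -0.1, -6.4]
gripper_width: 36.4
grasp_force: 60.9
```

{"fn": "carry_out", "kwargs": {"rows": [[-0.12,0.04,0,0.01,0,-0.002,-1],[-0.32,0.1,0,0.03,0.002,-0.006,-1],[-0.52,0.18,0,0.06,0.003,-0.01,-1],[-0.72,0.26,0,0.09,0.004,-0.015,-1],[-0.86,0.33,0.02,0.12,0.006,-0.02,-1],[-0.96,0.38,0.04,0.15,0.007,-0.025,-1],[-0.99,0.4,0.05,0.165,0.0076,-0.028,-1],[-0.99,0.4,0.05,0.1668,0.0076,-0.028,-1]]}}

```text
clock: 6.4
position: [412.8, 81.3, 434.3]
ee_rot: [0.687, -0.679, 0.198, -0.165]
contact_force: [-0.5, -0.7, -5.1]
gripper_width: 36.6
grasp_force: 61.3
```

Run:
```python
from h import *; from bench import arm
s=arm.read_state(); print(s["contact_force"],s["joints"],s["gripper_width"])
delta(arm,RIM+a*(41.2+75),RH)
```

```text
[-0.5396958  -0.73521215 -5.12126018] [ 0.61401787 -0.09731932 -0.74122778  0.60302076 -0.59963059 -1.0499164 ] 36.611085887678094
TCP target [397.6 179.4 331.6] shift [-0.5146  0.3093  0.387 ] turn [ 0.0009 -0.0011  0.0004]
```

{"fn": "carry_out", "kwargs": {"rows": [[-0.1,0.06,0.03,0,0,0,-1],[-0.28,0.17,0.1,0,0,0,-1],[-0.42,0.26,0.2,0,-0.001,0,-1],[-0.5,0.3,0.3,0.001,-0.001,0,-1],[-0.515,0.309,0.37,0.001,-0.001,0,-1],[-0.515,0.309,0.387,0.001,-0.001,0,-1],[-0.515,0.309,0.387,0.001,-0.001,0,-1],[-0.515,0.309,0.387,0.001,-0.001,0,-1]]}}

```text
clock: 7.4
position: [399.2, 180.3, 334.2]
ee_rot: [0.686, -0.679, 0.198, -0.17]
contact_force: [0.4, 0.1, -6.1]
gripper_width: 36.5
grasp_force: 61.3
```

Run:
```python
from h import *; from bench import arm
s=arm.read_state(); print(s["position"],s["joints"].round(2) if hasattr(s["joints"],"round") else s["joints"])
delta(arm,RIM+a*(41.2+75),RH)
ims=[]
for n in ["side","top"]:
    im,d=arm.get_image(n); c=arm.calibration(n); np.savez(f"pics/{n}1.npz",im=im,d=d,K=c["mtx"],T=c["cam_to_world"]); ims.append(im[...,::-1])
    K,T=c["mtx"],np.linalg.inv(c["cam_to_world"])
    def pj(p): q=T@np.r_[p,1]; return (K[0,2]-K[0,0]*q[0]/q[2],K[1,2]+K[1,1]*q[1]/q[2])
    for nm,p in [("rim",RIM),("tip",RIM+20*a),("shoulder",RIM+75*a),("top",RIM+135*a)]: print(n,nm,np.round(pj(p),1))
c=arm.calibration("wrist"); w,d=arm.get_image("wrist"); np.savez("pics/w2.npz",im=w,d=d,K=c["mtx"],T=c["cam_to_world"])
A=cv2.resize(ims[0][180:310,190:310],(480,520),interpolation=cv2.INTER_CUBIC)
B=cv2.resize(w[100:384,100:412,::-1],(312,284)); B=cv2.copyMakeBorder(B,0,520-284,0,0,cv2.BORDER_CONSTANT)
cv2.imwrite("pics/m2.png",cv2.hconcat([A,B]))
```

```text
[399.2092025  180.29998842 334.23233134] [ 0.65  0.06 -0.97  1.22 -0.36 -1.76]
TCP target [397.6 179.4 331.6] shift [0.0038 0.0139 0.0075] turn [-0.0016  0.0008 -0.0004]
side rim [249.3 257.2]
side tip [253.7 252.5]
side shoulder [266.7 239. ]
side top [281.9 223. ]
top rim [173.6 200.2]
top tip [171.9 203.9]
top shoulder [166.9 214.5]
top top [161.  227.4]
```

View pics/m2.png

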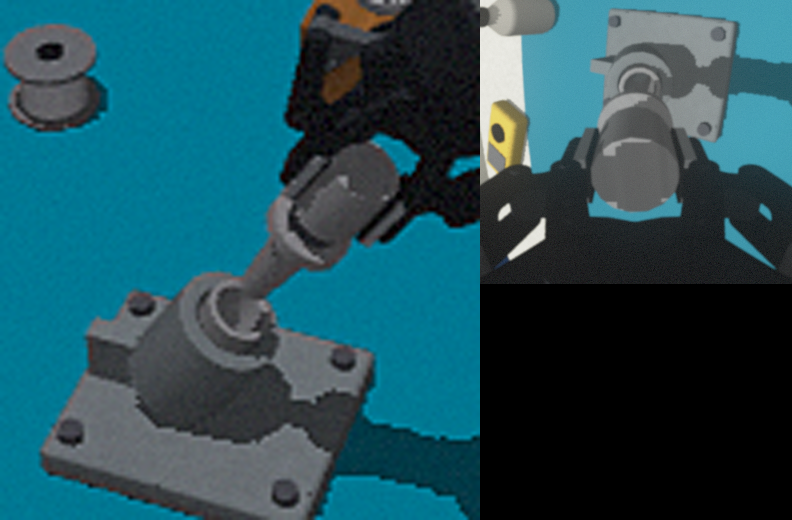

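The side crop shows the stake held in line with the lean, its tip just above the rim centre at about crop (242,308), where the projection puts it. The wrist crop agrees, with the stake straight between the pads. Next I advance along the axis.

{"fn": "carry_out", "kwargs": {"rows": [[0.004,0.014,0.02,-0.0016,0.0008,0,-1],[0.004,0.014,0.06,-0.0016,0.0008,0,-1],[0.004,0.014,0.1,-0.0016,0.0008,0,-1],[0.004,0.014,0.13,-0.0016,0.0008,0,-1],[0.004,0.014,0.15,-0.0016,0.0008,0,-1],[0.004,0.014,0.15,-0.0016,0.0008,0,-1],[0.004,0.014,0.15,-0.0016,0.0008,0,-1]]}}

```text
clock: 8.43
position: [411.5, 178.4, 306.1]
ee_rot: [0.687, -0.679, 0.197, -0.167]
contact_force: [-0.4, 0.1, -6.1]
gripper_width: 36.8
grasp_force: 61.3
```

Run:
```python
from h import *; from bench import arm
s=arm.read_state(); print(s["contact_force"],s["joints"],s["gripper_width"])
delta(arm,RIM+a*(41.2),RH)
```

```text
[-0.37398829  0.09613163 -6.07522131] [ 0.49153999  0.11552421 -0.99779096  1.54890017 -0.27248793 -1.96528494] 36.79939319770023
TCP target [434.9 176.5 266.6] shift [ 0.0004 -0.0033  0.23  ] turn [ 0.0004 -0.0002 -0.0001]
```

Joint 5 (-0.27, limit -0.16) and joint 4 (1.55, limit 2.05) are drifting towards their limits. I'll fit a small kinematic model to the logged poses to check that the seat is reachable before going on.

```bash
cat > kin.py <<'E'
from h import *; from scipy.optimize import least_squares
S=[([-0.954,.385,.008,0,-1.194,-.259],[218.899,-585.392,404.712],[-.178,.984,0.001,0]),
([-.29240,.32581,.02137,-.00112,-1.26734,.21358],[512.3,-321,444.9],[-.679,.735,.001,0]),
([.61402,-.09732,-.74123,.60302,-.59963,-1.04992],[412.8,81.3,434.3],[.687,-.679,.198,-.165]),
([.65,.06,-.97,1.22,-.36,-1.76],[399.2,180.3,334.2],[.686,-.679,.198,-.17]),
([.49154,.11552,-.99779,1.5489,-.27249,-1.96528],[411.5,178.4,306.1],[.687,-.679,.197,-.167])]
E_=Ro.from_euler
def fk(q,k,s4):
    h,s,a2,e,L3,d,L,m=k
    F=E_('z',q[0])*E_('y',q[1]-q[2]); W=F*E_('x',s4*q[3]); G=W*E_('y',-q[4])
    p=E_('z',q[0]).apply(np.array([s,0,h])+E_('y',q[1]).apply([0,0,a2]))+F.apply([L3,0,e])+W.apply([0,d,0])+G.apply([L,0,m])
    return p,G.apply([1,0,0])
def tz(q): return Ro.from_quat(q).as_matrix()[:,2]
E
python3 - <<'E'
from kin import *
for s4 in (1,-1):
    reg=np.array([300,0,400,0,400,-160,100,0.])
    f=lambda k:np.concatenate([np.r_[fk(q,k,s4)[0]-p,500*(fk(q,k,s4)[1]-tz(r))] for q,p,r in S]+[(k-reg)*.002])
    r=least_squares(f,reg); print(s4,r.cost,r.x.round(1),np.round(f(r.x)[:30].reshape(-1,6),1).tolist())
E
```

```text
1 143904.22452641648 [-229.   313.7  559.8  218.2  -72.7 -166.6   92.    81.2] [[2.6, -15.0, 22.7, 0.1, -0.9, -0.0], [-14.4, -2.9, -5.5, 0.1, -1.1, -0.0], [-18.0, 18.7, -26.7, -184.6, 261.7, -0.1], [6.3, 4.6, -0.9, -201.0, 263.9, -0.5], [5.4, -19.9, 10.4, -127.1, 236.8, -0.1]]
-1 3.277104990898931 [ 162.4    0.7  564.8   -1.   422.  -159.9  125.    -0.6] [[0.1, 0.0, -0.1, 0.1, -0.9, -0.0], [-0.1, -0.0, 0.1, 0.4, -0.1, -0.0], [0.4, -0.5, 0.2, -0.2, 0.1, -0.1], [-0.9, 0.9, -0.9, -0.7, 0.5, -0.5], [0.5, -0.6, 0.8, -0.1, -0.4, -0.1]]
```

```bash
cat >> kin.py <<'E'
K8=np.array([162.4,.7,564.8,-1,422,-159.9,125,-.6])
lo=np.array([-3.14,-1.21,-1.07,-3.16,-2.99]);hi=np.array([3.14,2.06,1.41,2.05,-.16])
def ik(p,z,q0,bound=True):
    f=lambda q:np.r_[fk(q,K8,-1)[0]-p,300*(fk(q,K8,-1)[1]-z)]
    b=(lo,hi) if bound else (-7,7)
    q0=np.clip(q0,b[0]+1e-3 if bound else -6.9,b[1]-1e-3 if bound else 6.9)
    return least_squares(f,q0,bounds=b)
E
python3 - <<'E'
from kin import *
q=np.array(S[4][0][:5])
for s in (45,30,20,10,5,0,-10,-30):
    p=RIM+a*(41.2+155+s); r=ik(p,-a,q,False); q=r.x; print(s,r.x.round(3),r.cost.round(3))
rng=np.random.default_rng(0); 
for s in (75,40,0,-10):
  sol=set()
  for i in range(60):
    r=ik(RIM+a*(196.2+s),-a,rng.uniform(lo,hi))
    if r.cost<.01: sol.add(tuple(r.x.round(2)))
  print(s,sol)
E
```

```text
45 [ 0.481  0.118 -0.999  1.576 -0.268] 0.0
30 [ 0.387  0.149 -0.996  1.789 -0.231] 0.0
20 [ 0.328  0.17  -0.988  1.931 -0.212] 0.0
10 [ 0.275  0.193 -0.975  2.064 -0.197] 0.0
5 [ 0.251  0.204 -0.968  2.125 -0.191] 0.0
0 [ 0.23   0.216 -0.96   2.184 -0.186] 0.0
-10 [ 0.194  0.239 -0.942  2.291 -0.178] 0.0
-30 [ 0.14   0.287 -0.906  2.464 -0.173] 0.0
75 {(np.float64(0.65), np.float64(0.06), np.float64(-0.97), np.float64(1.22), np.float64(-0.36))}
40 {(np.float64(0.45), np.float64(0.13), np.float64(-1.0), np.float64(1.65), np.float64(-0.25))}
0 set()
-10 set()
```

The model fits to under 1 mm. It shows joint 4 reaching its limit about 11 mm before the seat. So I'll insert to roughly a 13 mm gap, release so that the stake slides down the 60° slope, and later tap with a less tilted tool.

{"fn": "carry_out", "kwargs": {"rows": [[0,-0.003,0.02,0,0,0,-1],[0,-0.003,0.05,0,0,0,-1],[0,-0.003,0.08,0,0,0,-1],[0,-0.003,0.1,0,0,0,-1],[0,-0.003,0.12,0,0,0,-1],[0,-0.003,0.12,0,0,0,-1],[0,-0.003,0.12,0,0,0,-1]]}}

```text
clock: 9.3
position: [423.9, 177.6, 285.8]
ee_rot: [0.687, -0.679, 0.197, -0.167]
contact_force: [0.6, -0.6, -5.7]
gripper_width: 36.8
grasp_force: 61.3
```

Run:
```python
from h import *; from bench import arm
s=arm.read_state(); print(s["contact_force"],s["wrist_torque"],s["joints"],s["gripper_width"])
delta(arm,RIM+a*(41.2),RH)
im,d=arm.get_image("side"); cv2.imwrite("pics/s3.png",cv2.resize(im[180:310,190:310,::-1],(480,520),interpolation=cv2.INTER_CUBIC))
```

```text
[ 0.61403003 -0.57677897 -5.66016714] [0.14683905 1.8210958  0.01969116] [ 0.34589311  0.16504394 -0.98958287  1.88165802 -0.21713266 -2.17176266] 36.7950444515279
TCP target [434.9 176.5 266.6] shift [1.100e-03 1.000e-04 1.108e-01] turn [ 0.0003 -0.0001 -0.    ]
```

View pics/s3.png

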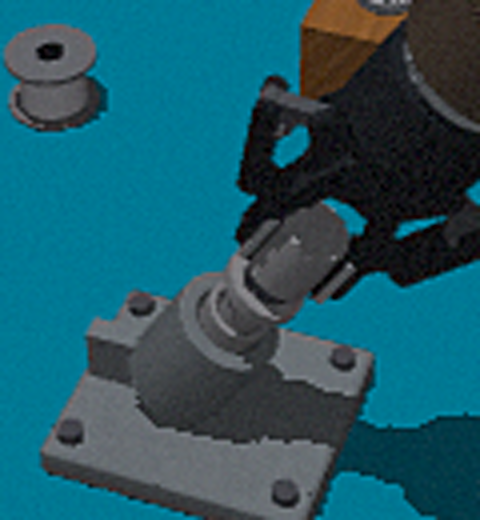

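The shank is inside the sleeve, with its collar at about crop (268,290) in line with the rim at (237,310), and no contact force shows. Next is another 8 mm, then release.

{"fn": "carry_out", "kwargs": {"rows": [[0.001,0,0.01,0,0,0,-1],[0.001,0,0.02,0,0,0,-1],[0.001,0,0.03,0,0,0,-1],[0.001,0,0.04,0,0,0,-1],[0.001,0,0.04,0,0,0,-1],[0.001,0,0.04,0,0,0,-1]]}}

```text
clock: 10.1
position: [428.1, 176.9, 278.7]
ee_rot: [0.687, -0.679, 0.197, -0.167]
contact_force: [0.1, -0.2, -5.7]
gripper_width: 36.9
grasp_force: 61.3
```

Run:
```python
from h import *; from bench import arm
s=arm.read_state(); print(s["contact_force"],s["wrist_torque"],s["joints"],s["gripper_width"])
delta(arm,RIM+a*(41.2),RH)
```

```text
[ 0.12453781 -0.15335246 -5.73477861] [0.19904799 1.8379534  0.01021845] [ 0.29987974  0.18291925 -0.98096009  1.99271031 -0.20353294 -2.24277898] 36.88917706274071
TCP target [434.9 176.5 266.6] shift [-0.0011  0.0002  0.0695] turn [ 0.0004 -0.0003 -0.0002]
```

{"fn": "carry_out", "kwargs": {"rows": [[0,0,0,0,0,0,0.2],[0,0,0,0,0,0,0.6],[0,0,0,0,0,0,1],[0,0,0,0,0,0,1],[0,0,0,0,0,0,1],[0,0,0,0,0,0,1],[0,0,0,0,0,0,1],[0,0,0,0,0,0,1]]}}

```text
clock: 11.1
position: [428.0, 176.9, 278.7]
ee_rot: [0.687, -0.679, 0.197, -0.167]
contact_force: [-0.3, 0.8, 0.8]
gripper_width: 85.1
grasp_force: 0.0
```

Run:
```python
from h import *; from bench import arm
s=arm.read_state(); print(s["contact_force"],s["gripper_width"])
im,d=arm.get_image("side"); A=cv2.resize(im[180:310,190:310,::-1],(480,520),interpolation=cv2.INTER_CUBIC)
w,_=arm.get_image("wrist"); B=cv2.copyMakeBorder(w[100:384,100:412,::-1],0,520-284,0,0,cv2.BORDER_CONSTANT)
cv2.imwrite("pics/s4.png",cv2.hconcat([A,B]))
```

```text
[-0.29617034  0.82833255  0.7717547 ] 85.09806384864936
```

View pics/s4.png

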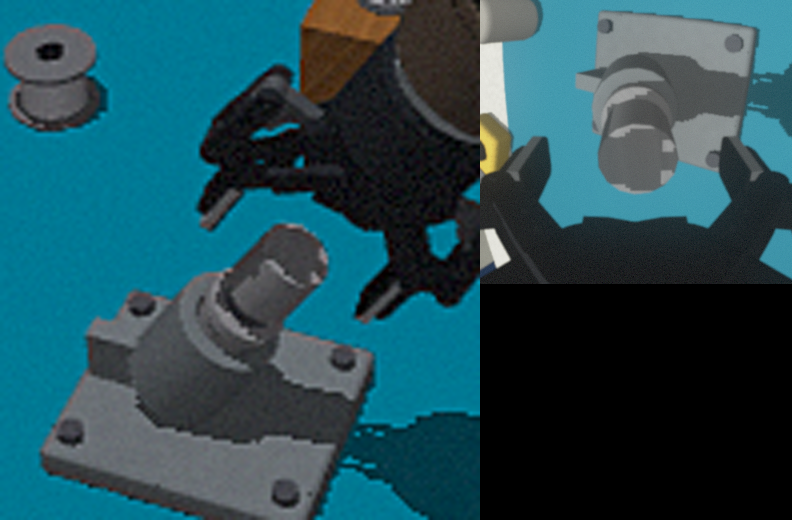

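The side crop shows the collar resting on the rim at about crop (235,325), with the fingers open and clear. The wrist crop agrees. The stake has slid home into the sleeve. I back off along the axis, shut the fingers and check the top's position.

{"fn": "carry_out", "kwargs": {"rows": [[0,0,-0.04,0,0,0,1],[0,0,-0.12,0,0,0,1],[0,0,-0.22,0,0,0,1],[0,0,-0.32,0,0,0,1],[0,0,-0.4,0,0,0,1],[0,0,-0.45,0,0,0,0],[0,0,-0.45,0,0,0,-1],[0,0,-0.45,0,0,0,-1],[0,0,-0.45,0,0,0,-1],[0,0,-0.45,0,0,0,-1],[0,0,-0.45,0,0,0,-1]]}}

```text
clock: 12.58
position: [383.4, 180.3, 356.5]
ee_rot: [0.687, -0.679, 0.197, -0.166]
contact_force: [-0.2, -0.3, 0.9]
gripper_width: -0.1
grasp_force: 0.0
```

Run:
```python
from h import *; from bench import arm
s=arm.read_state(); print(s["contact_force"],s["gripper_width"],s["joints"],s["position"])
for n in ("side","wrist"):
    c=arm.calibration(n); im,d=arm.get_image(n); np.savez(f"pics/{n}5.npz",im=im,d=d,K=c["mtx"],T=c["cam_to_world"])
# points expressed in sleeve frame: along axis h, lateral
ex=np.cross([0,1,0],a); ex/=np.linalg.norm(ex); ey=np.cross(a,ex)
for n,f in (("side5",cloud),("wrist5",wcloud)):
    im,P=f(n); Q=P.reshape(-1,3)-RIM; Q=Q[~np.isnan(Q[:,0])]
    hh=Q@a; x=Q@ex; y=Q@ey; m=(np.hypot(x,y)<26)&(hh>-15)&(hh<75)
    print(n,m.sum(),np.histogram(hh[m],np.arange(-15,76,5)))
    t=m&(hh>52)&(hh<66)&(np.hypot(x,y)<24)
    top=m&(hh>56); print("top h",np.median(hh[top]),[np.round(k,1) for k in cv2.minEnclosingCircle(np.c_[x[top],y[top]].astype(np.float32))])
    mm=m&(hh>25)&(hh<52); # head sides: fit cylinder
    from scipy.optimize import least_squares
    r=least_squares(lambda k:np.hypot(x[mm]-k[0]-k[2]*(hh[mm]-40),y[mm]-k[1]-k[3]*(hh[mm]-40))-19,[0,0,0,0],loss="soft_l1"); print("cyl centre at h40, slopes",r.x.round(3),mm.sum())
delta(arm,RIM+a*(60+18+8),RH)
```

```text
[-0.23236131 -0.32819136  0.94414088] -0.14775772366901171 [ 0.76121668  0.00626167 -0.93209381  0.98959383 -0.46087882 -1.61701923] [383.38551144 180.27942262 356.48190587]
side5 741 (array([118,  18,  11,  50,  96,  13,   4,  34,  28,  25,  35,  33,  33,
        33, 187,  23,   0,   0]), array([-15, -10,  -5,   0,   5,  10,  15,  20,  25,  30,  35,  40,  45,
        50,  55,  60,  65,  70,  75]))
top h 58.24149198127522 [array([-2.8, -1.1]), np.float64(19.6)]
cyl centre at h40, slopes [-2.349 -2.718 -0.005 -0.005] 170
wrist5 3082 (array([ 391,   12,    6,   36,  372,    0,    0,   32,   49,   49,   49,
         52,   60,   60, 1593,  321,    0,    0]), array([-15, -10,  -5,   0,   5,  10,  15,  20,  25,  30,  35,  40,  45,
        50,  55,  60,  65,  70,  75]))
top h 59.3735643885535 [array([ 0. , -0.6]), np.float64(19.1)]
cyl centre at h40, slopes [ 0.077 -0.191 -0.004 -0.002] 283
TCP target [412.6 178.3 305.4] shift [-0.0011  0.0004  0.2951] turn [ 0.0004 -0.0003 -0.0002]
```

The stake is seated: its top is at 59.4 mm along the sleeve axis, within 1 mm of it and with slopes under 0.3°. Next the tap, with shut fingertips along the axis.

{"fn": "carry_out", "kwargs": {"rows": [[-0.001,0,0.06,0,0,0,-1],[-0.001,0,0.14,0,0,0,-1],[-0.001,0,0.22,0,0,0,-1],[-0.001,0,0.28,0,0,0,-1],[-0.001,0,0.31,0,0,0,-1],[-0.001,0,0.325,0,0,0,-1],[-0.001,0,0.34,0,0,0,-1],[-0.001,0,0.35,0,0,0,-1],[-0.001,0,0.355,0,0,0,-1],[-0.001,0,0.36,0,0,0,-1]]}}

```text
clock: 13.92
position: [419.0, 177.8, 294.8]
ee_rot: [0.687, -0.679, 0.198, -0.167]
contact_force: [-4.7, -0.4, 5.5]
gripper_width: -0.2
grasp_force: 3.2
```

Run:
```python
from h import *; from bench import arm
s=arm.read_state(); print(s["contact_force"],s["joints"],a@s["contact_force"]); z=Ro.from_quat(s["ee_rot"]).as_matrix()[:,2]
print("tip h",(s["position"]+173*z-RIM)@a); delta(arm,RIM+a*(50+18),RH)
```

```text
[-4.68580137 -0.40420329  5.49327235] [ 0.40522068  0.14328527 -0.99611638  1.7414069  -0.23808323 -2.08349521] 7.077803941747966
tip h 55.59265410168308
TCP target [421.6 177.6 289.8] shift [0.     0.0009 0.028 ] turn [ 0.     -0.0002 -0.0001]
```

{"fn": "carry_out", "kwargs": {"rows": [[0,0,0.006,0,0,0,-1],[0,0,0.012,0,0,0,-1],[0,0,0.018,0,0,0,-1],[0,0,0.024,0,0,0,-1],[0,0,0.028,0,0,0,-1],[0,0,0.028,0,0,0,-1]]}}

```text
clock: 14.68
position: [421.5, 177.6, 290.3]
ee_rot: [0.687, -0.679, 0.198, -0.167]
contact_force: [-6.5, -1.3, 7.2]
gripper_width: -0.0
grasp_force: 5.3
```

Run:
```python
from h import *; from bench import arm
s=arm.read_state(); print(s["contact_force"],s["joints"],a@s["contact_force"]); z=Ro.from_quat(s["ee_rot"]).as_matrix()[:,2]
print("tip h",(s["position"]+173*z-RIM)@a)
```

```text
[-6.4681524  -1.33166627  7.17773124] [ 0.37125889  0.1539675  -0.9933323   1.82113039 -0.22604913 -2.13320967] 9.38956010342707
tip h 50.47279750450774
```

{"fn": "carry_out", "kwargs": {"rows": [[0,0,0.003,0,0,0,-1],[0,0,0.006,0,0,0,-1],[0,0,0.009,0,0,0,-1],[0,0,0.012,0,0,0,-1],[0,0,0.012,0,0,0,-1]]}}

```text
clock: 15.3
position: [421.3, 177.5, 289.9]
ee_rot: [0.687, -0.678, 0.199, -0.169]
contact_force: [-22.4, -3.1, 26.8]
gripper_width: -0.1
grasp_force: 16.8
```

Run:
```python
from h import *; from bench import arm
s=arm.read_state(); print(s["contact_force"],s["joints"],a@s["contact_force"]); z=Ro.from_quat(s["ee_rot"]).as_matrix()[:,2]
print("tip h",(s["position"]+173*z-RIM)@a)
```

```text
[-22.38226954  -3.11150945  26.81979268] [ 0.35776935  0.15433064 -0.99292722  1.85585181 -0.22142391 -2.15461805] 34.26541751687
tip h 50.175302296697055
```

The sleeve has reached its stop: the force rose to 34 N with no further travel, and the tip is at 50.2 mm, down 10 mm from where it started. I retreat along the axis and check.

{"fn": "carry_out", "kwargs": {"rows": [[0,0,-0.02,0,0,0,-1],[0,0,-0.06,0,0,0,-1],[0,0,-0.15,0,0,0,-1],[0,0,-0.27,0,0,0,-1],[0,0,-0.38,0,0,0,-1],[0,0,-0.45,0,0,0,-1],[0,0,-0.45,0,0,0,-1],[0,0,-0.45,0,0,0,-1]]}}

```text
clock: 16.3
position: [378.3, 181.0, 364.8]
ee_rot: [0.687, -0.679, 0.197, -0.166]
contact_force: [0.1, 0.0, 0.2]
gripper_width: 0.0
grasp_force: 0.0
```

Run:
```python
from h import *; from bench import arm
from scipy.optimize import least_squares
s=arm.read_state(); print(s["contact_force"],s["position"])
c=arm.calibration("wrist"); im,d=arm.get_image("wrist"); np.savez("pics/wrist6.npz",im=im,d=d,K=c["mtx"],T=c["cam_to_world"])
ex=np.cross([0,1,0],a); ex/=np.linalg.norm(ex); ey=np.cross(a,ex)
im2,P=wcloud("wrist6"); Q=P.reshape(-1,3)-RIM; Q=Q[~np.isnan(Q[:,0])]
hh=Q@a; x=Q@ex; y=Q@ey; m=(np.hypot(x,y)<26)&(hh>-20)&(hh<75)
print(np.histogram(hh[m],np.arange(-20,76,5))[0]); top=m&(hh>46); print("top h",np.median(hh[top]),[np.round(k,1) for k in cv2.minEnclosingCircle(np.c_[x[top],y[top]].astype(np.float32))])
mm=m&(hh>16)&(hh<43); r=least_squares(lambda k:np.hypot(x[mm]-k[0]-k[2]*(hh[mm]-30),y[mm]-k[1]-k[3]*(hh[mm]-30))-19,[0,0,0,0],loss="soft_l1"); print(r.x.round(3),mm.sum())
im,_=arm.get_image("side"); cv2.imwrite("pics/s6.png",cv2.resize(im[120:310,130:330,::-1],(600,570),interpolation=cv2.INTER_CUBIC))
```

```text
[0.05012716 0.04623608 0.17423228] [378.27517669 180.96763527 364.8116104 ]
[   0  338   31  327    3    0   23   33   36   40   44   48   43  364
 1301    0    0    0    0]
top h 50.54788335033547 [array([ 0.2, -0.6]), np.float64(19.0)]
[ 0.249 -0.131 -0.004  0.   ] 218
```

View pics/s6.png

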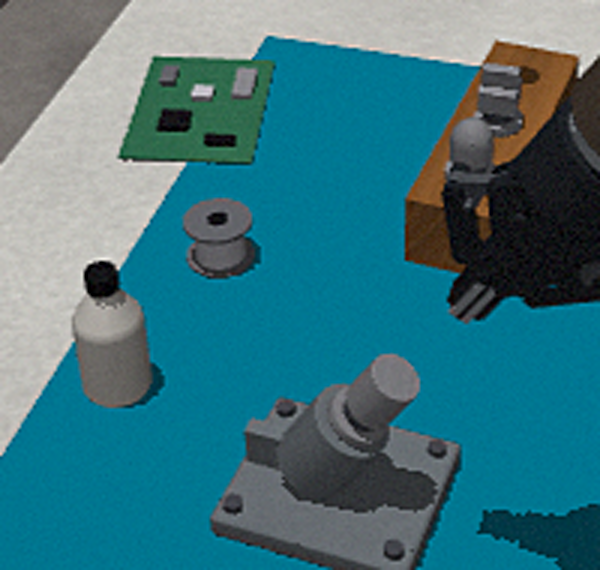

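The stake stands in line with its collar down near the housing face at crop (365,425). The dome and ridge stakes, spool and bottle are in place, and the arm is clear.

```bash
python3 -c "
from bench import arm
print(arm.job_done())"
```

```text
the job is handed in; nothing more can be done
None
```

The flat stake is in the leaning holder with its collar on the rim, tapped about 9 mm down to the sleeve's stop and released; the other stakes, spool and bottle looked undisturbed, and the job was handed in with no verdict shown.

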